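# Move the paint-mixing bench on by one step

## Task

Move every container on to its next place: the flat hardener can goes from the turntable onto the scale's pan, the squat lacquer tin from the scale into the drip tray, and the tall spray cup from the drip tray onto the turntable, each standing upright in the middle of its place. All three places are taken, so park one container on the empty wooden block on the way. Keep the containers upright, never stand one on the bench itself, and leave the spray gun, tape roll and spatula where they lie.

Things in the scene. Friction and masses are not known exactly. Their poses are not given: they have to be found in the camera images.
- hardener_can: Loose flat rectangular steel can with a paper band: 36 mm along its x, 62 mm along its y, 85 mm high, with a black screw cap (24 mm across, 14 mm high, offset 14 mm to +y) on top. Starts on the turntable. Origin: centre of the underside; z up. 0.18 to 0.35 kg. Rigid.
- lacquer_tin: Loose squat round steel tin with a paper band and a closed brass-coloured lid: 60 mm in diameter, 50 mm high. Starts on the scale's pan. Origin: centre of the underside; z up. 0.2 to 0.42 kg. Rigid.
- spray_cup: Loose tall round closed spray-gun cup, white with a black lid: straight-sided, 58 mm in diameter, 105 mm high, with a spout 18 mm across and 12 mm high in the middle of the lid. Starts in the drip tray. Origin: centre of the underside; z up. 0.18 to 0.35 kg. Rigid.
- scale: Fixed bench scale: grey body 124 x 112 mm (x from -70 to +54 mm of the origin) with a black display strip at its -x edge, and a square steel pan 96 x 104 mm whose top is 38 mm above the origin. The pan does not move. Origin: on the bench, below the middle of the pan; z up.
- turntable: Fixed small round turntable, locked, that does not turn: dark disc 116 mm in diameter on a foot, with a flat rubber top 30 mm above the origin. Origin: on the bench, on the disc's axis; z up.
- drip_tray: Fixed square aluminium tray, 116 x 116 mm outside, 108 x 108 mm inside: its flat floor lies 20 mm above the origin, its rim (4 mm wide) 26 mm above the origin. Origin: on the bench, below the middle; z up.
- wood_block: Fixed plain wooden block, 105 x 105 mm, top 35 mm above the origin; empty at the start: the free spot. Origin: on the bench, below the middle; z up.
- spray_gun: Bystander: copper-coloured spray gun lying on its side on the bench, loose, about 130 x 175 mm, 28 mm high. Origin: on the bench under its barrel. Leave it.
- masking_tape: Bystander: roll of paper masking tape lying flat, loose, 84 mm across, 25 mm high. Origin: centre of the underside. Leave it.
- spatula: Bystander: spatula lying on the bench, loose, 200 mm long along its x. Leave it.
Mind the look-alikes: they are no part of the job. Of the things like the spray_cup, leave any that is turquoise; of the rest the larger one is meant.

How it is judged:
By the outcome, as a careful person would: the job done as asked, in the order asked, and still so for the second after the job is handed in, with the robot touching nothing.
It also fails if it takes over 112 s, if anything falls off the work surface, if the arm or the gripper's body presses on something with over 40 N, if the wrist force passes 120 N, or if a joint passes its speed limit or range.

## Robot

A 7-joint arm with a two-finger parallel gripper is mounted at the origin on the work surface. World frame = base frame: x ahead of the robot, y to its left, z up, the work surface at z = 0. Lengths are in m, angles in rad, forces in N, time in s.
With the tool pointing down it reaches from about 0.425 to 0.925 m from the base axis. Payload 6.8 kg.
Tool frame: the origin (TCP) lies at the very end of the fingers, on their centre line; the grasp point (between the pads) lies 19 mm behind it (r.grip_depth is the distance from the TCP to the grasp point, in m); z points along the fingers, y is the direction in which the jaws open and shut (so a half turn about z gives the same grasp; the last joint's range is limited). The gripper opens to 85 mm and grips with 20 to 120 N. Pads are 22 mm wide; open, the fingers measure 114 mm over their backs; the gripper's body (76 mm by 85 mm) begins 54 mm behind the grasp point. The pads swing forward as they close: fully open they stand 13 mm farther back than shut.
Start: joints at [-1.392, 0.477, 0.022, 1.555, -0.011, 1.109, -0.083], TCP at [0.191, 0.647, 0.231] pointing down, gripper open.
Joint ranges: [-2.96, 2.96], [-0.34, 2.1], [-1.41, 1.46], [0.24, 2.44], [-1.37, 4.51], [0.17, 1.92], [-2.96, 2.96]. Speed limits (rad/s): [2.39, 2.39, 3.14, 3.14, 3.14, 3.14, 3.14].

## Interface

Orientations are given as a rotation vector (axis times angle).
In Python, from bench import status, eyes, workorder, spotter, r gives the robot as it stands.
- The arm moves only by the tool drive_tool, never from a script. Its argument "commands" is a list of rows, each an object of numbers: "rx", "ry", "rz": the turn, a rotation vector about the world's x, y, z normalised to -1 to 1, where 1 is 8 degrees; "tx", "ty", "tz": the shift along the world's x, y, z normalised to -1 to 1, where 1 is 20 mm; "grip": the closure, from -1 (fully open) to 1 (shut). A call has 1 to 10 rows; each row shifts and turns the commanded pose from where the row before left it; what a row does not reach is not made up. A row lasts 1/8 s, in which the tool goes at most 62.5 mm and 10.7 degrees, less where a joint would pass 70% of its speed; a pose out of reach is approached as far as the arm can. A call with a number of a shift or a turn outside -1 to 1 is refused whole. A call with a gripper value outside its range is refused whole. The fingers move at their own pace and stop on an object; "grip_force" is the grip in N (left out, the last holds). Time passes only in rows, so rows that do not move let the fingers close. It gives the time, the measured TCP pose, the force and the opening at its end, in the units of the state.
- status.get_obs(): the state, without advancing time (a new reading comes with each control period).
- eyes.grab_frame(name): name is "side" or "top" or "wrist"; returns a dict with "frame" (400x640x3 uint8, blue, green, red), "range_z" (400x640 float32, m along the optical axis (not along the pixel's ray), 0 where there is no reading), "fx", "fy", "cx", "cy" (pixels), "T" (4x4, takes a point from camera to world coordinates); the wrist camera has in their place "T_tool_cam" (4x4, takes a point from camera to tool coordinates, whose origin is the TCP and whose axes are the flange's). Camera axes: x right, y down, z forward; pixel columns grow to the right and rows downward; lengths in m; the calibration is good to about 2 mm. A picture is of the moment at which its call begins: read the wrist's pose just before it.
- workorder.hand_in(): hands the job in, once; it reports no verdict.
Trained networks look in the newest picture that a camera, given by its name, has taken for a name from the list of things; names that differ only in an ending like _2 or _b are one class to them, and where a whole thing is asked for, a point or a joint stands for the part that bears it (a point fixed in the world has none). Each returns a list of dicts, best first, with "confidence" (0 to 1); they miss things now and then, are a little off and sometimes report something else, mostly with a low value. They report only what shows in the picture. A call takes as long as a camera call. They do not tell look-alikes from the thing itself.
- spotter.boxes_of(camera, target): "position" ([column, row] as shares, 0 to 1, of the picture: columns of its width, rows of its height, amid what is visible of it).
- spotter.masks_of(camera, target): "mask" (400x640 bool, what is visible of it) and "position" ([column, row] as shares, 0 to 1, of the picture: columns of its width, rows of its height, amid what is visible of it).
The state is a dict: "clock": time; "joints": joint angles; "qvel": joint speeds; "tau": joint torques, N m; "tcp_pos": TCP position; "orientation": TCP orientation; "contact_force": force on the tool from outside, world axes, zero at the start; "moment": the same for the moment, N m; "grip_width": finger opening in m.
Only numpy, scipy, OpenCV 4.12 (cv2) and the standard library are available. Lean on these libraries where they do the work, as an engineer would, in place of code of your own. Each camera call takes 0.05 s, during which the arm holds its last target.

## Working session

There is one attempt and no reset: what is moved stays moved. The work goes in short steps, Python scripts to look and compute and a tool call to move; the robot and the scene stay as the last step left them, time stands still between calls to the robot, and variables do not carry over. Pictures are saved under pics/ and viewed, and the job is handed in when it is done.

Besides the shell and the picture viewer there is one more tool, called after ">>>" by a JSON object that holds its "op" and its "data", one argument or row to a line. drive_tool: Moves the arm, as the interface text tells. Scaled input: -1 to 1 covers 20 mm each way for a shift and 8 degrees each way for a turn. Its arguments: {"type":"object","properties":{"commands":{"type":"array","items":{"type":"object","properties":{"rx":{"type":"number"},"ry":{"type":"number"},"rz":{"type":"number"},"tx":{"type":"number"},"ty":{"type":"number"},"tz":{"type":"number"},"grip":{"type":"number"}}}},"grip_force":{"type":"number"}},"required":["commands"]}

```bash
mkdir -p pics; ls; cat > h.py <<'E'
import numpy as np, cv2
from bench import status, eyes, workorder, spotter, r
from scipy.spatial.transform import Rotation as R
def grab(n):
    o=status.get_obs(); f=eyes.grab_frame(n)
    if n=="wrist":
        T=np.eye(4);T[:3,:3]=R.from_rotvec(o["orientation"]).as_matrix();T[:3,3]=o["tcp_pos"];f["T"]=T@f["T_tool_cam"]
    return f
def cloud(f):
    z=f["range_z"];v,u=np.mgrid[:z.shape[0],:z.shape[1]]
    P=np.stack([(u-f["cx"])/f["fx"]*z,(v-f["cy"])/f["fy"]*z,z,np.ones_like(z)],-1)@f["T"].T
    P=P[...,:3].copy();P[z<=0]=np.nan;return P
E
python3 - <<'E'
from h import *
o=status.get_obs();print(o)
for n in ["side","top","wrist"]:
    f=grab(n);cv2.imwrite(f"pics/{n}0.png",f["frame"]);P=cloud(f);np.save(f"{n}0.npy",P)
    for t in ["hardener_can","lacquer_tin","spray_cup","scale","turntable","drip_tray","wood_block","spray_gun","masking_tape","spatula"]:
        for b in spotter.masks_of(n,t):
            m=b["mask"];q=P[m];q=q[~np.isnan(q[:,0])]
            if len(q): print(n,t,round(b["confidence"],2),np.round(np.array(b["position"])*[640,400]),m.sum(),np.round(np.median(q,0),3),np.round(np.percentile(q,2,axis=0),3),np.round(np.percentile(q,98,axis=0),3))
E
```

```text
pics
{'clock': 0.0, 'joints': array([-1.39210758,  0.47780081,  0.02232069,  1.55645407, -0.01149284,
        1.10930381, -0.0831064 ]), 'qvel': array([ 0.00213157, -0.00028642,  0.00035846,  0.00135946,  0.00037483,
        0.00231789, -0.00104031]), 'tau': array([ 2.38128911e-05, -5.96457803e+01,  1.60783600e+00, -2.81192708e+01,
        1.24084359e-02,  9.52425442e-03,  1.90153071e-05]), 'tcp_pos': array([0.19077635, 0.64685787, 0.23032377]), 'orientation': array([-4.48871028e-01, -3.10922849e+00,  2.88006469e-03]), 'contact_force': array([ 0.30252139, -0.47944918, -0.6978381 ]), 'moment': array([ 0.03298949, -0.00062002, -0.02998559]), 'grip_width': 0.08539228838525569}
side hardener_can 0.38 [311. 147.] 388 [0.625 0.343 0.015] [0.585 0.303 0.   ] [0.666 0.385 0.029]
side lacquer_tin 0.72 [273. 159.] 452 [0.451 0.247 0.08 ] [0.428 0.233 0.041] [0.483 0.293 0.093]
side spray_cup 0.88 [366. 242.] 512 [ 0.501 -0.161  0.064] [ 0.488 -0.172  0.005] [ 0.526 -0.134  0.089]
side spray_cup 0.58 [376. 273.] 1268 [ 0.444 -0.29   0.107] [ 0.427 -0.305  0.026] [ 0.48  -0.251  0.138]
side spra
[... 1796 characters left out ...]
 ]
top spray_gun 0.68 [443. 241.] 2113 [ 0.435 -0.255  0.022] [ 0.395 -0.336  0.002] [ 0.514 -0.214  0.03 ]
top masking_tape 0.58 [163. 144.] 636 [0.627 0.347 0.022] [0.586 0.304 0.002] [0.667 0.384 0.029]
top masking_tape 0.18 [209. 239.] 2216 [0.432 0.243 0.038] [0.387 0.2   0.014] [0.513 0.32  0.043]
top spatula 0.94 [462. 138.] 1341 [ 0.682 -0.316  0.005] [ 0.551 -0.342  0.001] [ 0.741 -0.281  0.022]
wrist hardener_can 0.21 [132. 396.] 187 [0.431 0.278 0.042] [0.427 0.258 0.037] [0.446 0.292 0.049]
wrist lacquer_tin 0.73 [130. 395.] 192 [0.43  0.278 0.042] [0.426 0.257 0.037] [0.445 0.292 0.05 ]
wrist scale 0.89 [155. 379.] 1725 [0.418 0.31  0.03 ] [0.184 0.272 0.006] [0.459 0.585 0.297]
```

View pics/top0.png

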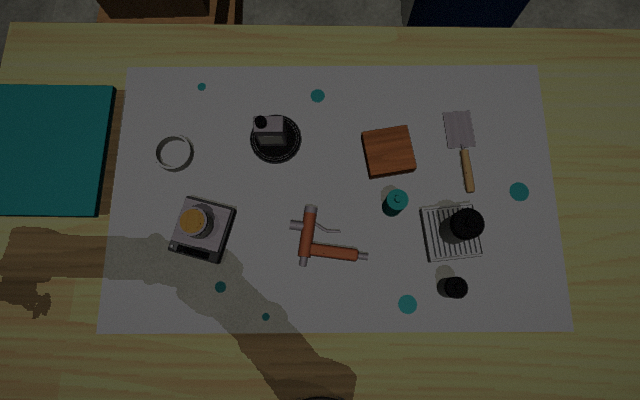

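View pics/side0.png

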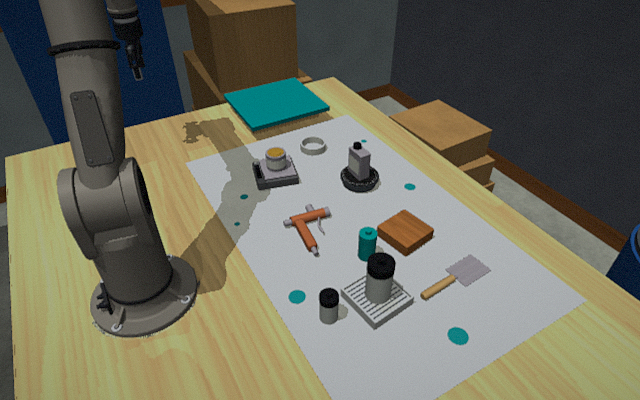

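```bash
python3 - <<'E'
import cv2
f=cv2.imread("pics/top0.png")
cv2.imwrite("pics/crop0.png",cv2.resize(f[150:330,340:540],None,fx=3.3,fy=3.3,interpolation=cv2.INTER_CUBIC))
E
```

```text
(no output)
```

View pics/crop0.png

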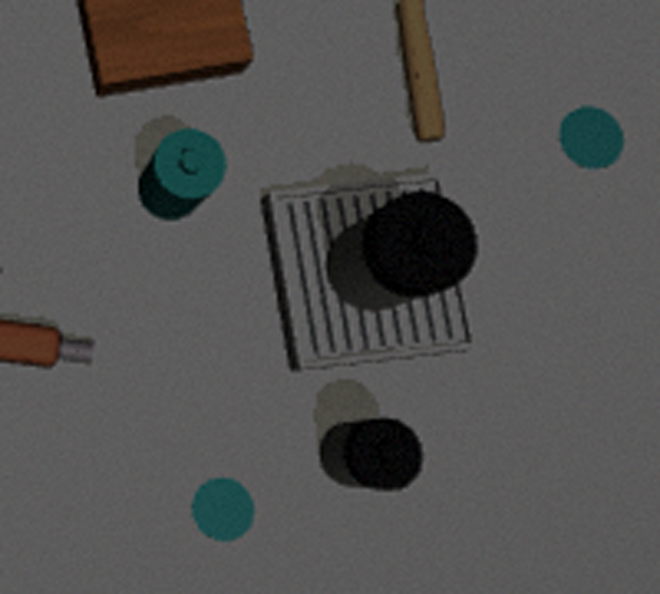

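Candidates for spray_cup in the top view are the turquoise one (395,201), which I leave, the small white one with a black lid (455,288), and the large white one with a black lid in the tray (467,223). The crop confirms the large one in the tray. Next I measure the poses.

```bash
cat > meas.py <<'E'
from h import *
from scipy.optimize import least_squares
def pts(*ns):
    return np.concatenate([np.load(n).reshape(-1,3) for n in ns])
def sel(P,c,rad,z0,z1):
    P=P[~np.isnan(P[:,0])];return P[(np.hypot(P[:,0]-c[0],P[:,1]-c[1])<rad)&(P[:,2]>z0)&(P[:,2]<z1)]
def circ(q,r0):
    s=least_squares(lambda p:np.hypot(q[:,0]-p[0],q[:,1]-p[1])-r0,q[:,:2].mean(0),loss="soft_l1",f_scale=.002);return s.x,np.sqrt(2*s.cost/len(q))
def rect(q):
    return cv2.minAreaRect((q[:,:2]*1000).astype(np.float32))
E
python3 - <<'E'
from meas import *
for n in ["side0.npy","top0.npy"]:
    P=pts(n);print(n)
    for nm,c,z0,z1,r0 in [("cup",(.45,-.275),.05,.12,.029),("tin",(.455,.262),.05,.083,.03),("turq",(.51,-.15),.02,.07,None),("small",(.336,-.262),.02,.07,None),("turntable",(.65,.11),.028,.036,None),("cantop",(.65,.11),.108,.12,None),("cap",(.65,.11),.122,.135,None),("canside",(.65,.11),.05,.105,None),
      ("pan",(.455,.26),.036,.043,None),("rim",(.453,-.28),.02,.032,None),("block",(.63,-.145),.03,.04,None),("tintop",(.455,.262),.085,.1,None),("cuptop",(.45,-.275),.122,.13,None),("gun",(.43,.0),.008,.04,None)]:
        q=sel(P,c,.12 if nm=="gun" else .05 if nm in("cup","tin","turq","small","tintop","cuptop","cantop","cap","canside") else .09,z0,z1)
        if len(q)<5: print(nm,len(q));continue
        print(nm,len(q),"mean",np.round(q.mean(0),4),"rect",np.round(rect(q)[0],1),np.round(rect(q)[1],1),round(rect(q)[2],1), circ(q,r0) if r0 else "", "zmed",np.round(np.median(q[:,2]),4))
E
```

```text
side0.npy
cup 566 mean [ 0.4409 -0.2931  0.0858] rect [ 444.6 -287.8] [29.1 58.7] 48.0 (array([ 0.45584021, -0.27539951]), np.float64(0.0008955803846321937)) zmed 0.0855
tin 188 mean [0.4497 0.243  0.0675] rect [451.9 248.7] [35.5 59.8] 68.7 (array([0.45844274, 0.26493315]), np.float64(0.0015494923265611726)) zmed 0.0674
turq 237 mean [ 0.5001 -0.1624  0.0457] rect [ 503.4 -159.4] [24.9 43.9] 55.5  zmed 0.0466
small 269 mean [ 0.3277 -0.2764  0.0452] rect [ 330.2 -274.3] [19.2 40.3] 60.7  zmed 0.0455
turntable 455 mean [0.65   0.0985 0.0317] rect [656.2 105.4] [102.1 114.9] 63.0  zmed 0.0316
cantop 164 mean [0.6532 0.1079 0.1151] rect [656.  115.5] [39.  62.8] 4.3  zmed 0.1158
cap 50 mean [0.6556 0.1289 0.1287] rect [656.8 131.1] [25.8 20.3] 58.5  zmed 0.1295
canside 335 mean [0.6478 0.1036 0.0775] rect [644.8 110.2] [32.2 71.4] 28.6  zmed 0.0772
pan 407 mean [0.4521 0.2455 0.0396] rect [452.2 261.2] [110.4 110.9] 74.5  zmed 0.0396
rim 1406 mean [ 0.4437 -0.2891  0.0235] rect [ 453.8 -275.9] [118.8 118.5] 7.7  zmed 0.0225
block 1190 mean [ 0.631  -0.1466  0.0363] rect [ 633.4 -142.8]
[... 998 characters left out ...]
[0.6568 0.1302 0.1301] rect [657.4 129.7] [22.6 22. ] 1.4  zmed 0.1305
canside 323 mean [0.6432 0.1118 0.0779] rect [645.2 109.8] [28.7 68.8] 28.1  zmed 0.0769
pan 1298 mean [0.4554 0.2511 0.0396] rect [451. 263.] [105.3 114.3] 75.5  zmed 0.0396
rim 1618 mean [ 0.4483 -0.2661  0.0232] rect [ 455.  -276.2] [116.5 117.4] 7.7  zmed 0.0223
block 2099 mean [ 0.6333 -0.142   0.0364] rect [ 635.1 -142.5] [105.8 105.7] 11.1  zmed 0.0364
tintop 690 mean [0.4583 0.2627 0.0905] rect [458.6 263.2] [57.7 57.6] 4.0  zmed 0.0905
cuptop 682 mean [ 0.4557 -0.2751  0.1264] rect [ 456.1 -275.7] [58.2 59.1] 18.8  zmed 0.1264
gun 1564 mean [0.43   0.0084 0.0254] rect [416.2   5.5] [177.6 117.1] 48.2  zmed 0.0265
```

```bash
python3 - <<'E'
from meas import *
for n in ["side0.npy","top0.npy"]:
    P=pts(n)
    q=sel(P,(.65,.11),.09,.028,.036);h=cv2.convexHull((q[:,:2]*1000).astype(np.float32))[:,0]
    print("tt",cv2.minEnclosingCircle(h), circ(h[ (h[:,0]<700)],57.5)[0])
    for z0,z1 in[(.034,.037),(.0375,.043),(.012,.034),(.01,.043)]:
        q=sel(P,(.45,.26),.1,z0,z1)
        if len(q)>5:print(z0,len(q),rect(q))
    q=sel(P,(.657,.117),.05,.112,.120);print("can",rect(q))
f=cv2.imread("pics/top0.png");c=cv2.convertScaleAbs(f[180:280,150:320],alpha=2)
cv2.imwrite("pics/scale.png",cv2.resize(c,None,fx=4.5,fy=4.5,interpolation=cv2.INTER_CUBIC))
E
```

```text
tt ((659.6936645507812, 110.31515502929688), 60.437705993652344) [659.04009924 111.1419314 ]
0.034 70 ((446.2699279785156, 256.58990478515625), (103.75159454345703, 117.8731460571289), 72.86366271972656)
0.0375 363 ((458.96343994140625, 260.0216369628906), (110.20899200439453, 95.47980499267578), 75.61457824707031)
0.012 429 ((450.28277587890625, 260.07012939453125), (116.04304504394531, 124.26557159423828), 75.7337417602539)
0.01 911 ((450.28277587890625, 260.07012939453125), (116.04304504394531, 124.26557159423828), 75.7337417602539)
can ((656.0628051757812, 115.30461120605469), (37.293399810791016, 62.55188751220703), 1.4996248483657837)
tt ((660.807373046875, 112.65168762207031), 58.14311599731445) [660.71413963 112.89603436]
0.034 174 ((451.24249267578125, 263.32061767578125), (105.81665802001953, 118.15560150146484), 75.34436798095703)
0.0375 1189 ((454.0299072265625, 262.0149230957031), (104.73682403564453, 107.52680206298828), 75.98880004882812)
0.012 772 ((452.11029052734375, 262.5467529296875), (112.87791442871094, 124.05938720703125), 75.90825653076172)
0.01 2196 ((452.11029052734375, 262.5467529296875), (112.87791442871094, 124.05938720703125), 75.90825653076172)
can ((657.6467895507812, 116.97079467773438), (36.607975006103516, 62.053375244140625), 1.1855357885360718)
```

View pics/scale.png

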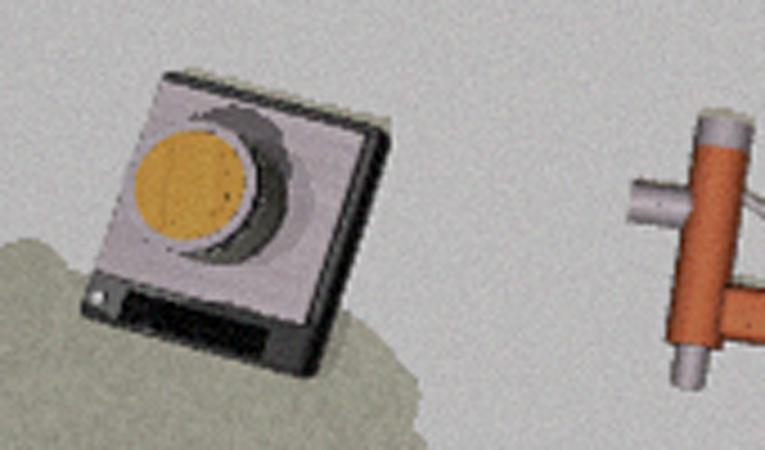

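>>> {"op": "drive_tool", "data": {
  "commands": [
    {"tx": 0.67,"ty": -0.96,"rz": -0.45,"grip": -1},
    {"tx": 0.67,"ty": -0.96,"rz": -0.45,"grip": -1},
    {"tx": 0.67,"ty": -0.96,"rz": -0.45,"grip": -1},
    {"tx": 0.67,"ty": -0.96,"rz": -0.45,"grip": -1},
    {"tx": 0.67,"ty": -0.96,"rz": -0.45,"grip": -1},
    {"tx": 0.67,"ty": -0.96,"rz": -0.45,"grip": -1},
    {"tx": 0.67,"ty": -0.96,"rz": -0.45,"grip": -1},
    {"tx": 0.67,"ty": -0.96,"rz": -0.45,"grip": -1},
    {"tx": 0.67,"ty": -0.96,"rz": -0.45,"grip": -1},
    {"tx": 0.67,"ty": -0.96,"rz": -0.45,"grip": -1}
  ],
  "grip_force": 50
}}

```text
validation failed for argument at $.co...
```

>>> {"op": "drive_tool", "data": {
  "commands": [
    {"tx": 0.67,"ty": -0.96,"tz": 0,"rx": 0,"ry": 0,"rz": -0.45,"grip": -1}
  ],
  "grip_force": 50
}}

```text
clock: 1.78
tcp_pos: [0.2025, 0.6292, 0.2311]
orientation: [-0.543, -3.093, -0.001]
contact_force: [-0.2, 0.9, 0.1]
grip_width: 0.085
```

All seven keys are required in each row, so I continue with full rows.

>>> {"op": "drive_tool", "data": {
  "commands": [
    {"tx": 0.67,"ty": -0.96,"tz": 0,"rx": 0,"ry": 0,"rz": -0.45,"grip": -1},
    {"tx": 0.67,"ty": -0.96,"tz": 0,"rx": 0,"ry": 0,"rz": -0.45,"grip": -1},
    {"tx": 0.67,"ty": -0.96,"tz": 0,"rx": 0,"ry": 0,"rz": -0.45,"grip": -1},
    {"tx": 0.67,"ty": -0.96,"tz": 0,"rx": 0,"ry": 0,"rz": -0.45,"grip": -1},
    {"tx": 0.67,"ty": -0.96,"tz": 0,"rx": 0,"ry": 0,"rz": -0.45,"grip": -1},
    {"tx": 0.67,"ty": -0.96,"tz": 0,"rx": 0,"ry": 0,"rz": -0.45,"grip": -1},
    {"tx": 0.67,"ty": -0.96,"tz": 0,"rx": 0,"ry": 0,"rz": -0.45,"grip": -1},
    {"tx": 0.67,"ty": -0.96,"tz": 0,"rx": 0,"ry": 0,"rz": -0.45,"grip": -1},
    {"tx": 0.67,"ty": -0.96,"tz": 0,"rx": 0,"ry": 0,"rz": -0.45,"grip": -1},
    {"tx": 0.67,"ty": -0.96,"tz": 0,"rx": 0,"ry": 0,"rz": -0.45,"grip": -1}
  ]
}}

```text
clock: 3.02
tcp_pos: [0.3392, 0.435, 0.2313]
orientation: [-1.481, -2.77, -0.0]
contact_force: [-0.0, 0.9, -0.6]
grip_width: 0.0851
```

>>> {"op": "drive_tool", "data": {
  "commands": [
    {"tx": 0.67,"ty": -0.96,"tz": 0,"rx": 0,"ry": 0,"rz": -0.45,"grip": -1},
    {"tx": 0.67,"ty": -0.96,"tz": 0,"rx": 0,"ry": 0,"rz": -0.45,"grip": -1},
    {"tx": 0.67,"ty": -0.96,"tz": 0,"rx": 0,"ry": 0,"rz": -0.45,"grip": -1},
    {"tx": 0.67,"ty": -0.96,"tz": 0,"rx": 0,"ry": 0,"rz": -0.45,"grip": -1},
    {"tx": 0.67,"ty": -0.96,"tz": 0,"rx": 0,"ry": 0,"rz": -0.45,"grip": -1},
    {"tx": 0.67,"ty": -0.96,"tz": 0,"rx": 0,"ry": 0,"rz": -0.45,"grip": -1},
    {"tx": 0.67,"ty": -0.96,"tz": 0,"rx": 0,"ry": 0,"rz": -0.45,"grip": -1},
    {"tx": 0.67,"ty": -0.96,"tz": 0,"rx": 0,"ry": 0,"rz": -0.45,"grip": -1},
    {"tx": 0.67,"ty": -0.96,"tz": 0,"rx": 0,"ry": 0,"rz": -0.45,"grip": -1},
    {"tx": 0,"ty": 0,"tz": 0,"rx": 0,"ry": 0,"rz": 0,"grip": -1}
  ]
}}

```text
clock: 4.28
tcp_pos: [0.4603, 0.2612, 0.2314]
orientation: [2.196, 2.245, -0.0]
contact_force: [0.2, 0.2, -0.8]
grip_width: 0.0853
```

```bash
cat > st.py <<'E'
from h import *
o=status.get_obs();M=R.from_rotvec(o["orientation"]).as_matrix()
print(round(o["clock"],2),np.round(o["tcp_pos"]*1000,1),"jawyaw",np.degrees(np.arctan2(M[1,1],M[0,1])).round(2),"tilt xy",np.round(np.degrees(M[:2,2]),2),"w",round(o["grip_width"]*1000,1),"F",np.round(o["contact_force"],1),"q",np.round(o["joints"],2))
E
python3 st.py
```

```text
4.28 [460.3 261.2 231.4] jawyaw 1.27 tilt xy [ 0.03 -0.03] w 85.3 F [ 0.2  0.2 -0.8] q [-0.99  0.25  0.43  1.93 -0.12  0.99 -0.49]
```

>>> {"op": "drive_tool", "data": {
  "commands": [
    {"tx": 0,"ty": 0.1,"tz": -1,"rx": 0,"ry": 0,"rz": 0,"grip": -1},
    {"tx": 0,"ty": 0,"tz": -1,"rx": 0,"ry": 0,"rz": 0,"grip": -1},
    {"tx": 0,"ty": 0,"tz": -1,"rx": 0,"ry": 0,"rz": 0,"grip": -1},
    {"tx": 0,"ty": 0,"tz": -1,"rx": 0,"ry": 0,"rz": 0,"grip": -1},
    {"tx": 0,"ty": 0,"tz": -1,"rx": 0,"ry": 0,"rz": 0,"grip": -1},
    {"tx": 0,"ty": 0,"tz": -1,"rx": 0,"ry": 0,"rz": 0,"grip": -1},
    {"tx": 0,"ty": 0,"tz": 0,"rx": 0,"ry": 0,"rz": 0,"grip": -1},
    {"tx": 0,"ty": 0,"tz": 0,"rx": 0,"ry": 0,"rz": 0,"grip": -1}
  ]
}}

```text
clock: 5.28
tcp_pos: [0.4592, 0.266, 0.1119]
orientation: [-2.19, -2.252, -0.001]
contact_force: [0.8, 0.3, 0.1]
grip_width: 0.0855
```

```bash
python3 st.py; python3 - <<'E'
from meas import *
f=grab("wrist");cv2.imwrite("pics/w1.png",f["frame"]);P=cloud(f).reshape(-1,3)
q=sel(P,(.459,.263),.05,.083,.1);print(rect(q),np.median(q[:,2]),circ(sel(P,(.459,.263),.05,.045,.083),.03))
E
```

```text
5.28 [459.2 266.  111.9] jawyaw 1.6 tilt xy [0.03 0.03] w 85.5 F [0.8 0.3 0.1] q [-0.94  0.41  0.37  2.03 -0.22  0.74 -0.41]
((456.62420654296875, 264.32110595703125), (59.22432327270508, 59.38640213012695), 44.32543182373047) 0.08808157308934969 (array([0.45662848, 0.26422257]), np.float64(0.00023992963170134472))
```

View pics/w1.png

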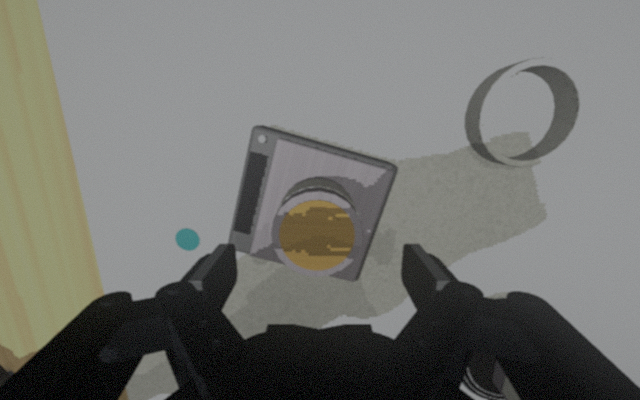

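The tin sits between the open fingers: lid at (317,235), fingers at columns 235 and 405. Now I descend and grip.

>>> {"op": "drive_tool", "data": {
  "commands": [
    {"tx": -0.05,"ty": -0.08,"tz": -1,"rx": 0,"ry": 0,"rz": 0,"grip": -1},
    {"tx": 0,"ty": 0,"tz": -1,"rx": 0,"ry": 0,"rz": 0,"grip": -1},
    {"tx": 0,"ty": 0,"tz": -1,"rx": 0,"ry": 0,"rz": 0,"grip": -1},
    {"tx": 0,"ty": 0,"tz": -0.1,"rx": 0,"ry": 0,"rz": 0,"grip": -1},
    {"tx": 0,"ty": 0,"tz": 0,"rx": 0,"ry": 0,"rz": 0,"grip": 1},
    {"tx": 0,"ty": 0,"tz": 0,"rx": 0,"ry": 0,"rz": 0,"grip": 1},
    {"tx": 0,"ty": 0,"tz": 0,"rx": 0,"ry": 0,"rz": 0,"grip": 1},
    {"tx": 0,"ty": 0,"tz": 0,"rx": 0,"ry": 0,"rz": 0,"grip": 1},
    {"tx": 0,"ty": 0,"tz": 0,"rx": 0,"ry": 0,"rz": 0,"grip": 1}
  ],
  "grip_force": 50
}}

```text
clock: 6.45
tcp_pos: [0.4587, 0.2644, 0.0506]
orientation: [-2.191, -2.252, -0.003]
contact_force: [-1.0, -0.6, 7.1]
grip_width: 0.0589
```

```bash
python3 st.py
```

```text
6.45 [458.7 264.4  50.6] jawyaw 1.57 tilt xy [0.08 0.09] w 58.9 F [-1.  -0.6  7.1] q [-0.9   0.51  0.32  2.06 -0.28  0.61 -0.36]
```

>>> {"op": "drive_tool", "data": {
  "commands": [
    {"tx": 0,"ty": 0,"tz": 0.5,"rx": 0,"ry": 0,"rz": 0,"grip": 1},
    {"tx": 0,"ty": 0,"tz": 1,"rx": 0,"ry": 0,"rz": 0,"grip": 1},
    {"tx": 0,"ty": 0,"tz": 1,"rx": 0,"ry": 0,"rz": 0,"grip": 1},
    {"tx": 0,"ty": 0,"tz": 1,"rx": 0,"ry": 0,"rz": 0,"grip": 1},
    {"tx": 0,"ty": 0,"tz": 1,"rx": 0,"ry": 0,"rz": 0,"grip": 1},
    {"tx": 0.21,"ty": -0.49,"tz": 0.5,"rx": 0,"ry": 0,"rz": 0,"grip": 1},
    {"tx": 0.42,"ty": -0.97,"tz": 0,"rx": 0,"ry": 0,"rz": 0,"grip": 1},
    {"tx": 0.42,"ty": -0.97,"tz": 0,"rx": 0,"ry": 0,"rz": 0,"grip": 1},
    {"tx": 0.42,"ty": -0.97,"tz": 0,"rx": 0,"ry": 0,"rz": 0,"grip": 1},
    {"tx": 0.42,"ty": -0.97,"tz": 0,"rx": 0,"ry": 0,"rz": 0,"grip": 1}
  ]
}}

```text
clock: 7.7
tcp_pos: [0.4957, 0.1746, 0.1491]
orientation: [-2.192, -2.251, 0.002]
contact_force: [1.2, 0.4, -2.8]
grip_width: 0.0592
```

>>> {"op": "drive_tool", "data": {
  "commands": [
    {"tx": 0.42,"ty": -0.97,"tz": 0,"rx": 0,"ry": 0,"rz": 0,"grip": 1},
    {"tx": 0.42,"ty": -0.97,"tz": 0,"rx": 0,"ry": 0,"rz": 0,"grip": 1},
    {"tx": 0.42,"ty": -0.97,"tz": 0,"rx": 0,"ry": 0,"rz": 0,"grip": 1},
    {"tx": 0.42,"ty": -0.97,"tz": 0,"rx": 0,"ry": 0,"rz": 0,"grip": 1},
    {"tx": 0.42,"ty": -0.97,"tz": 0,"rx": 0,"ry": 0,"rz": 0,"grip": 1},
    {"tx": 0.42,"ty": -0.97,"tz": 0,"rx": 0,"ry": 0,"rz": 0,"grip": 1},
    {"tx": 0.42,"ty": -0.97,"tz": 0,"rx": 0,"ry": 0,"rz": 0,"grip": 1},
    {"tx": 0.42,"ty": -0.97,"tz": 0,"rx": 0,"ry": 0,"rz": 0,"grip": 1},
    {"tx": 0.42,"ty": -0.97,"tz": 0,"rx": 0,"ry": 0,"rz": 0,"grip": 1},
    {"tx": 0.42,"ty": -0.97,"tz": 0,"rx": 0,"ry": 0,"rz": 0,"grip": 1}
  ]
}}

```text
clock: 8.95
tcp_pos: [0.5792, -0.0192, 0.149]
orientation: [-2.191, -2.25, 0.002]
contact_force: [-0.3, 0.4, -3.5]
grip_width: 0.059
```

>>> {"op": "drive_tool", "data": {
  "commands": [
    {"tx": 0.42,"ty": -0.97,"tz": 0,"rx": 0,"ry": 0,"rz": 0,"grip": 1},
    {"tx": 0.42,"ty": -0.97,"tz": 0,"rx": 0,"ry": 0,"rz": 0,"grip": 1},
    {"tx": 0.42,"ty": -0.97,"tz": 0,"rx": 0,"ry": 0,"rz": 0,"grip": 1},
    {"tx": 0.42,"ty": -0.97,"tz": 0,"rx": 0,"ry": 0,"rz": 0,"grip": 1},
    {"tx": 0.42,"ty": -0.97,"tz": 0,"rx": 0,"ry": 0,"rz": 0,"grip": 1},
    {"tx": 0.42,"ty": -0.97,"tz": 0,"rx": 0,"ry": 0,"rz": 0,"grip": 1},
    {"tx": 0.21,"ty": -0.49,"tz": 0,"rx": 0,"ry": 0,"rz": 0,"grip": 1},
    {"tx": 0,"ty": 0,"tz": -0.5,"rx": 0,"ry": 0,"rz": 0,"grip": 1},
    {"tx": 0,"ty": 0,"tz": 0,"rx": 0,"ry": 0,"rz": 0,"grip": 1}
  ]
}}

```text
clock: 10.07
tcp_pos: [0.6333, -0.1424, 0.1378]
orientation: [-2.188, -2.251, 0.002]
contact_force: [0.6, -0.1, -4.1]
grip_width: 0.0586
```

```bash
python3 st.py
```

```text
10.07 [ 633.3 -142.4  137.8] jawyaw 1.63 tilt xy [-0.16  0.07] w 58.6 F [ 0.6 -0.1 -4.1] q [-0.19  0.57  0.45  1.72 -0.3   0.92  0.41]
```

>>> {"op": "drive_tool", "data": {
  "commands": [
    {"tx": 0.05,"ty": 0,"tz": -1,"rx": 0,"ry": 0,"rz": 0,"grip": 1},
    {"tx": 0,"ty": 0,"tz": -1,"rx": 0,"ry": 0,"rz": 0,"grip": 1},
    {"tx": 0,"ty": 0,"tz": -1,"rx": 0,"ry": 0,"rz": 0,"grip": 1},
    {"tx": 0,"ty": 0,"tz": -0.8,"rx": 0,"ry": 0,"rz": 0,"grip": 1},
    {"tx": 0,"ty": 0,"tz": -0.4,"rx": 0,"ry": 0,"rz": 0,"grip": 1},
    {"tx": 0,"ty": 0,"tz": -0.2,"rx": 0,"ry": 0,"rz": 0,"grip": 1},
    {"tx": 0,"ty": 0,"tz": -0.06,"rx": 0,"ry": 0,"rz": 0,"grip": 1},
    {"tx": 0,"ty": 0,"tz": 0,"rx": 0,"ry": 0,"rz": 0,"grip": 1}
  ]
}}

```text
clock: 11.08
tcp_pos: [0.6357, -0.1439, 0.0506]
orientation: [2.19, 2.251, 0.001]
contact_force: [0.0, -0.1, -2.8]
grip_width: 0.0589
```

>>> {"op": "drive_tool", "data": {
  "commands": [
    {"tx": 0,"ty": 0.05,"tz": -0.07,"rx": 0,"ry": 0,"rz": 0,"grip": 1},
    {"tx": 0,"ty": 0,"tz": -0.05,"rx": 0,"ry": 0,"rz": 0,"grip": 1},
    {"tx": 0,"ty": 0,"tz": 0,"rx": 0,"ry": 0,"rz": 0,"grip": 1}
  ]
}}

```text
clock: 11.45
tcp_pos: [0.6354, -0.1427, 0.0477]
orientation: [2.191, 2.252, 0.0]
contact_force: [-0.2, -0.5, -4.5]
grip_width: 0.0587
```

>>> {"op": "drive_tool", "data": {
  "commands": [
    {"tx": 0,"ty": 0,"tz": -0.04,"rx": 0,"ry": 0,"rz": 0,"grip": 1},
    {"tx": 0,"ty": 0,"tz": 0,"rx": 0,"ry": 0,"rz": 0,"grip": 1}
  ]
}}

```text
clock: 11.7
tcp_pos: [0.6354, -0.1427, 0.0476]
orientation: [-2.191, -2.251, -0.001]
contact_force: [-3.8, 0.9, 6.1]
grip_width: 0.0586
```

>>> {"op": "drive_tool", "data": {
  "commands": [
    {"tx": 0,"ty": 0,"tz": 0,"rx": 0,"ry": 0,"rz": 0,"grip": -1},
    {"tx": 0,"ty": 0,"tz": 0,"rx": 0,"ry": 0,"rz": 0,"grip": -1},
    {"tx": 0,"ty": 0,"tz": 0,"rx": 0,"ry": 0,"rz": 0,"grip": -1},
    {"tx": 0,"ty": 0,"tz": 1,"rx": 0,"ry": 0,"rz": 0,"grip": -1},
    {"tx": 0,"ty": 0,"tz": 1,"rx": 0,"ry": 0,"rz": 0,"grip": -1},
    {"tx": 0,"ty": 0,"tz": 1,"rx": 0,"ry": 0,"rz": 0,"grip": -1},
    {"tx": 0,"ty": 0,"tz": 1,"rx": 0,"ry": 0,"rz": 0,"grip": -1},
    {"tx": 0,"ty": 0,"tz": 1,"rx": 0,"ry": 0,"rz": 0,"grip": -1},
    {"tx": 0,"ty": 0,"tz": 1,"rx": 0,"ry": 0,"rz": 0,"grip": -1}
  ]
}}

```text
clock: 12.82
tcp_pos: [0.6353, -0.1427, 0.1684]
orientation: [2.191, 2.251, 0.0]
contact_force: [0.7, -0.2, -0.1]
grip_width: 0.0853
```

```bash
python3 st.py; python3 - <<'E'
from meas import *
f=grab("side");cv2.imwrite("pics/s2.png",f["frame"]);P=cloud(f).reshape(-1,3)
q=sel(P,(.635,-.143),.05,.08,.1);print(rect(q),np.median(q[:,2]),circ(sel(P,(.635,-.143),.05,.045,.08),.03))
E
```

```text
12.82 [ 635.3 -142.7  168.4] jawyaw 1.56 tilt xy [0.02 0.  ] w 85.3 F [ 0.7 -0.2 -0.1] q [-0.21  0.53  0.47  1.7  -0.28  0.97  0.39]
((634.86572265625, -142.7548370361328), (60.2554931640625, 57.96854019165039), 77.53211975097656) 0.08726960273040518 (array([ 0.63591341, -0.14231902]), np.float64(0.0011478179903486323))
```

View pics/s2.png

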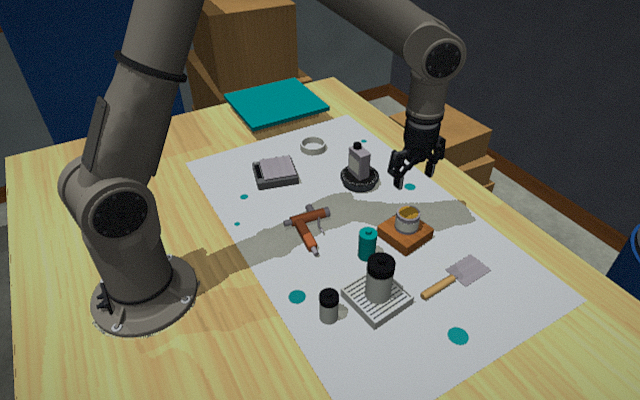

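>>> {"op": "drive_tool", "data": {
  "commands": [
    {"tx": 0.08,"ty": 1,"tz": 0,"rx": 0,"ry": 0,"rz": 0,"grip": -1},
    {"tx": 0.08,"ty": 1,"tz": 0,"rx": 0,"ry": 0,"rz": 0,"grip": -1},
    {"tx": 0.08,"ty": 1,"tz": 0,"rx": 0,"ry": 0,"rz": 0,"grip": -1},
    {"tx": 0.08,"ty": 1,"tz": 0,"rx": 0,"ry": 0,"rz": 0,"grip": -1},
    {"tx": 0.08,"ty": 1,"tz": 0,"rx": 0,"ry": 0,"rz": 0,"grip": -1},
    {"tx": 0.08,"ty": 1,"tz": 0,"rx": 0,"ry": 0,"rz": 0,"grip": -1},
    {"tx": 0.08,"ty": 1,"tz": 0,"rx": 0,"ry": 0,"rz": 0,"grip": -1},
    {"tx": 0.08,"ty": 1,"tz": 0,"rx": 0,"ry": 0,"rz": 0,"grip": -1},
    {"tx": 0.08,"ty": 1,"tz": 0,"rx": 0,"ry": 0,"rz": 0,"grip": -1},
    {"tx": 0.08,"ty": 1,"tz": 0,"rx": 0,"ry": 0,"rz": 0,"grip": -1}
  ]
}}

```text
clock: 14.12
tcp_pos: [0.6515, 0.0585, 0.1669]
orientation: [2.191, 2.251, 0.0]
contact_force: [0.1, -0.3, 0.2]
grip_width: 0.0859
```

>>> {"op": "drive_tool", "data": {
  "commands": [
    {"tx": 0.08,"ty": 1,"tz": 0,"rx": 0,"ry": 0,"rz": 0,"grip": -1},
    {"tx": 0.08,"ty": 1,"tz": 0,"rx": 0,"ry": 0,"rz": 0,"grip": -1},
    {"tx": 0.08,"ty": 0.96,"tz": 0,"rx": 0,"ry": 0,"rz": 0,"grip": -1},
    {"tx": 0.04,"ty": 0,"tz": 0,"rx": 0,"ry": 0,"rz": 0,"grip": -1},
    {"tx": 0,"ty": 0,"tz": 0,"rx": 0,"ry": 0,"rz": 0,"grip": -1}
  ]
}}

```text
clock: 14.75
tcp_pos: [0.657, 0.1154, 0.1669]
orientation: [2.191, 2.25, -0.001]
contact_force: [0.3, -1.1, -0.7]
grip_width: 0.0854
```

```bash
python3 st.py; python3 - <<'E'
from meas import *
f=grab("wrist");cv2.imwrite("pics/w3.png",f["frame"]);P=cloud(f).reshape(-1,3)
q=sel(P,(.657,.117),.05,.108,.121);print(rect(q),np.median(q[:,2]))
E
```

```text
14.75 [657.  115.4 166.9] jawyaw 1.52 tilt xy [ 0.   -0.05] w 85.4 F [ 0.3 -1.1 -0.7] q [-0.58  0.56  0.44  1.66 -0.27  0.99 -0.01]
((656.2463989257812, 117.2257308959961), (36.18911361694336, 61.98276138305664), 1.0920042991638184) 0.11414437581791198
```

View pics/w3.png

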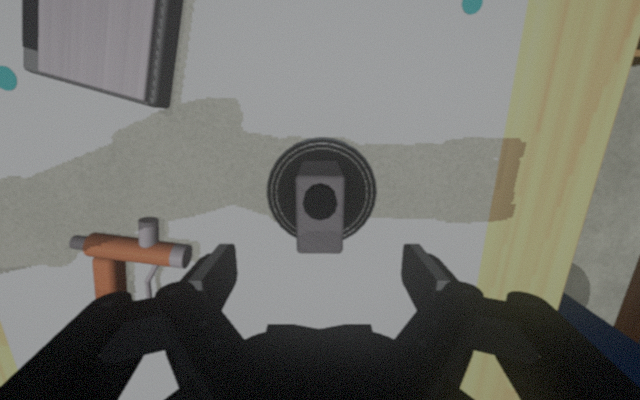

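The can is centred at (320,215) between the fingers. Now I descend and grip.

>>> {"op": "drive_tool", "data": {
  "commands": [
    {"tx": 0,"ty": 0.07,"tz": -1,"rx": 0,"ry": 0,"rz": 0,"grip": -1},
    {"tx": 0,"ty": 0,"tz": -1,"rx": 0,"ry": 0,"rz": 0,"grip": -1},
    {"tx": 0,"ty": 0,"tz": -1,"rx": 0,"ry": 0,"rz": 0,"grip": -1},
    {"tx": 0,"ty": 0,"tz": -1,"rx": 0,"ry": 0,"rz": 0,"grip": -1},
    {"tx": 0,"ty": 0,"tz": -0.95,"rx": 0,"ry": 0,"rz": 0,"grip": -1},
    {"tx": 0,"ty": 0,"tz": 0,"rx": 0,"ry": 0,"rz": 0,"grip": 0},
    {"tx": 0,"ty": 0,"tz": 0,"rx": 0,"ry": 0,"rz": 0,"grip": 1},
    {"tx": 0,"ty": 0,"tz": 0,"rx": 0,"ry": 0,"rz": 0,"grip": 1},
    {"tx": 0,"ty": 0,"tz": 0,"rx": 0,"ry": 0,"rz": 0,"grip": 1},
    {"tx": 0,"ty": 0,"tz": 0,"rx": 0,"ry": 0,"rz": 0,"grip": 1}
  ]
}}

```text
clock: 16.05
tcp_pos: [0.6577, 0.118, 0.069]
orientation: [2.19, 2.251, 0.003]
contact_force: [0.0, 0.1, 6.6]
grip_width: 0.0356
```

```bash
python3 st.py
```

```text
16.05 [657.7 118.   69. ] jawyaw 1.57 tilt xy [0.1  0.03] w 35.6 F [0.  0.1 6.6] q [-0.54  0.67  0.39  1.72 -0.33  0.82  0.03]
```

>>> {"op": "drive_tool", "data": {
  "commands": [
    {"tx": 0,"ty": 0,"tz": 0.5,"rx": 0,"ry": 0,"rz": 0,"grip": 1},
    {"tx": 0,"ty": 0,"tz": 1,"rx": 0,"ry": 0,"rz": 0,"grip": 1},
    {"tx": 0,"ty": 0,"tz": 1,"rx": 0,"ry": 0,"rz": 0,"grip": 1},
    {"tx": 0,"ty": 0,"tz": 1,"rx": 0,"ry": 0,"rz": 0,"grip": 1},
    {"tx": -0.5,"ty": 0.36,"tz": 0.5,"rx": 0,"ry": 0,"rz": -0.2,"grip": 1},
    {"tx": -1,"ty": 0.71,"tz": 0,"rx": 0,"ry": 0,"rz": -0.2,"grip": 1},
    {"tx": -1,"ty": 0.71,"tz": 0,"rx": 0,"ry": 0,"rz": -0.2,"grip": 1},
    {"tx": -1,"ty": 0.71,"tz": 0,"rx": 0,"ry": 0,"rz": -0.2,"grip": 1},
    {"tx": -1,"ty": 0.71,"tz": 0,"rx": 0,"ry": 0,"rz": -0.2,"grip": 1},
    {"tx": -1,"ty": 0.71,"tz": 0,"rx": 0,"ry": 0,"rz": -0.2,"grip": 1}
  ]
}}

```text
clock: 17.3
tcp_pos: [0.5466, 0.1966, 0.1491]
orientation: [-2.373, -2.059, -0.002]
contact_force: [0.1, -0.1, -2.5]
grip_width: 0.0354
```

>>> {"op": "drive_tool", "data": {
  "commands": [
    {"tx": -1,"ty": 0.71,"tz": 0,"rx": 0,"ry": 0,"rz": -0.2,"grip": 1},
    {"tx": -1,"ty": 0.71,"tz": 0,"rx": 0,"ry": 0,"rz": -0.2,"grip": 1},
    {"tx": -1,"ty": 0.71,"tz": 0,"rx": 0,"ry": 0,"rz": -0.2,"grip": 1},
    {"tx": -1,"ty": 0.71,"tz": 0,"rx": 0,"ry": 0,"rz": -0.2,"grip": 1},
    {"tx": -0.44,"ty": 0.36,"tz": 0,"rx": 0,"ry": 0,"rz": 0,"grip": 1},
    {"tx": 0,"ty": 0,"tz": 0,"rx": 0,"ry": 0,"rz": 0,"grip": 1},
    {"tx": 0,"ty": 0,"tz": 0,"rx": 0,"ry": 0,"rz": 0,"grip": 1}
  ]
}}

```text
clock: 18.18
tcp_pos: [0.4591, 0.2594, 0.1483]
orientation: [2.483, 1.923, 0.001]
contact_force: [-0.1, -0.4, -2.2]
grip_width: 0.0355
```

```bash
python3 st.py
```

```text
18.18 [459.1 259.4 148.3] jawyaw -14.48 tilt xy [0.06 0.  ] w 35.5 F [-0.1 -0.4 -2.2] q [-1.05  0.37  0.51  2.01 -0.24  0.82 -0.65]
```

Down to 78 mm, with a +1 mm y correction.

>>> {"op": "drive_tool", "data": {
  "commands": [
    {"tx": 0,"ty": 0.07,"tz": -1,"rx": 0,"ry": 0,"rz": 0,"grip": 1},
    {"tx": 0,"ty": 0,"tz": -1,"rx": 0,"ry": 0,"rz": 0,"grip": 1},
    {"tx": 0,"ty": 0,"tz": -0.8,"rx": 0,"ry": 0,"rz": 0,"grip": 1},
    {"tx": 0,"ty": 0,"tz": -0.4,"rx": 0,"ry": 0,"rz": 0,"grip": 1},
    {"tx": 0,"ty": 0,"tz": -0.25,"rx": 0,"ry": 0,"rz": 0,"grip": 1},
    {"tx": 0,"ty": 0,"tz": -0.05,"rx": 0,"ry": 0,"rz": 0,"grip": 1},
    {"tx": 0,"ty": 0,"tz": 0,"rx": 0,"ry": 0,"rz": 0,"grip": 1}
  ]
}}

```text
clock: 19.05
tcp_pos: [0.4584, 0.2616, 0.0783]
orientation: [-2.483, -1.925, -0.001]
contact_force: [-1.1, 0.5, -1.6]
grip_width: 0.0356
```

```bash
python3 st.py
```

```text
19.05 [458.4 261.6  78.3] jawyaw -14.44 tilt xy [0.03 0.03] w 35.6 F [-1.1  0.5 -1.6] q [-0.99  0.48  0.45  2.06 -0.33  0.67 -0.58]
```

>>> {"op": "drive_tool", "data": {
  "commands": [
    {"tx": 0,"ty": 0,"tz": -0.05,"rx": 0,"ry": 0,"rz": 0,"grip": 1},
    {"tx": 0,"ty": 0,"tz": 0,"rx": 0,"ry": 0,"rz": 0,"grip": 1}
  ]
}}

```text
clock: 19.3
tcp_pos: [0.4582, 0.2616, 0.0771]
orientation: [-2.483, -1.925, -0.001]
contact_force: [0.4, -0.5, -2.7]
grip_width: 0.0354
```

>>> {"op": "drive_tool", "data": {
  "commands": [
    {"tx": 0,"ty": 0,"tz": -0.05,"rx": 0,"ry": 0,"rz": 0,"grip": 1},
    {"tx": 0,"ty": 0,"tz": 0,"rx": 0,"ry": 0,"rz": 0,"grip": 1}
  ]
}}

```text
clock: 19.55
tcp_pos: [0.4583, 0.2616, 0.0769]
orientation: [-2.482, -1.924, -0.001]
contact_force: [-3.7, -1.9, 9.7]
grip_width: 0.0353
```

>>> {"op": "drive_tool", "data": {
  "commands": [
    {"tx": 0,"ty": 0,"tz": 0,"rx": 0,"ry": 0,"rz": 0,"grip": -1},
    {"tx": 0,"ty": 0,"tz": 0,"rx": 0,"ry": 0,"rz": 0,"grip": -1},
    {"tx": 0,"ty": 0,"tz": 0,"rx": 0,"ry": 0,"rz": 0,"grip": -1},
    {"tx": 0,"ty": 0,"tz": 0,"rx": 0,"ry": 0,"rz": 0,"grip": -1},
    {"tx": 0,"ty": 0,"tz": 1,"rx": 0,"ry": 0,"rz": 0,"grip": -1},
    {"tx": 0,"ty": 0,"tz": 1,"rx": 0,"ry": 0,"rz": 0,"grip": -1},
    {"tx": 0,"ty": 0,"tz": 1,"rx": 0,"ry": 0,"rz": 0,"grip": -1},
    {"tx": 0,"ty": 0,"tz": 1,"rx": 0,"ry": 0,"rz": 0,"grip": -1},
    {"tx": 0,"ty": 0,"tz": 1,"rx": 0,"ry": 0,"rz": 0,"grip": -1},
    {"tx": 0,"ty": -0.5,"tz": 0.5,"rx": 0,"ry": 0,"rz": 0,"grip": -1}
  ]
}}

```text
clock: 20.8
tcp_pos: [0.4584, 0.252, 0.1868]
orientation: [-2.482, -1.926, -0.002]
contact_force: [0.1, -0.6, 0.2]
grip_width: 0.0855
```

>>> {"op": "drive_tool", "data": {
  "commands": [
    {"tx": 0,"ty": -1,"tz": 0,"rx": 0,"ry": 0,"rz": 0,"grip": -1},
    {"tx": 0,"ty": -1,"tz": 0,"rx": 0,"ry": 0,"rz": 0,"grip": -1},
    {"tx": 0,"ty": -1,"tz": 0,"rx": 0,"ry": 0,"rz": 0,"grip": -1},
    {"tx": 0,"ty": -1,"tz": 0,"rx": 0,"ry": 0,"rz": 0,"grip": -1},
    {"tx": 0,"ty": -1,"tz": 0,"rx": 0,"ry": 0,"rz": 0,"grip": -1},
    {"tx": 0,"ty": -1,"tz": 0,"rx": 0,"ry": 0,"rz": 0,"grip": -1},
    {"tx": 0,"ty": -1,"tz": 0,"rx": 0,"ry": 0,"rz": 0,"grip": -1},
    {"tx": 0,"ty": -1,"tz": 0,"rx": 0,"ry": 0,"rz": 0,"grip": -1},
    {"tx": 0,"ty": -1,"tz": 0,"rx": 0,"ry": 0,"rz": 0,"grip": -1},
    {"tx": 0,"ty": -1,"tz": 0,"rx": 0,"ry": 0,"rz": 0,"grip": -1}
  ]
}}

```text
clock: 22.05
tcp_pos: [0.4581, 0.0502, 0.1859]
orientation: [2.483, 1.925, 0.0]
contact_force: [0.2, -0.3, -0.2]
grip_width: 0.0851
```

```bash
python3 st.py; python3 - <<'E'
from meas import *
f=grab("top");cv2.imwrite("pics/t4.png",f["frame"]);P=cloud(f).reshape(-1,3)
q=sel(P,(.459,.261),.05,.115,.130);print(rect(q),np.median(q[:,2]))
q=sel(P,(.635,-.143),.05,.08,.1);print(rect(q))
E
```

```text
22.05 [458.1  50.2 185.9] jawyaw -14.43 tilt xy [0.01 0.  ] w 85.1 F [ 0.2 -0.3 -0.2] q [-0.81  0.2   0.65  2.13 -0.16  0.86 -0.32]
((461.3535461425781, 269.8096008300781), (41.676490783691406, 36.17233657836914), 75.18648529052734) 0.12436422917792844
((635.6280517578125, -142.44093322753906), (57.17746353149414, 58.67420959472656), 86.79816436767578)
```

View pics/t4.png

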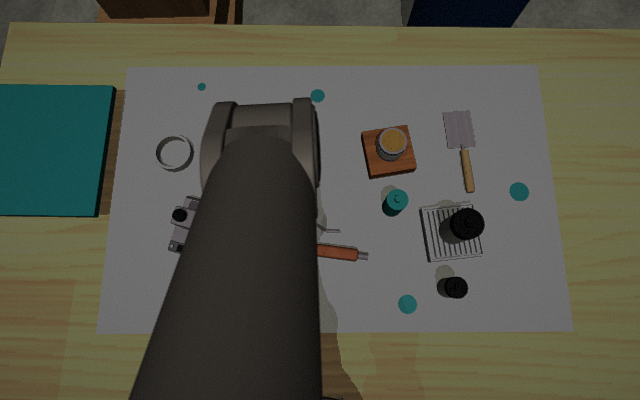

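The arm hides part of the can on the scale (181,215), so I'll check it later. The tin is on the block at (393,142). On to the cup.

>>> {"op": "drive_tool", "data": {
  "commands": [
    {"tx": 0,"ty": -1,"tz": 0,"rx": 0,"ry": 0,"rz": 0,"grip": -1},
    {"tx": 0,"ty": -1,"tz": 0,"rx": 0,"ry": 0,"rz": 0,"grip": -1},
    {"tx": 0,"ty": -1,"tz": 0,"rx": 0,"ry": 0,"rz": 0,"grip": -1},
    {"tx": 0,"ty": -1,"tz": 0,"rx": 0,"ry": 0,"rz": 0,"grip": -1},
    {"tx": 0,"ty": -1,"tz": 0,"rx": 0,"ry": 0,"rz": 0,"grip": -1},
    {"tx": 0,"ty": -1,"tz": 0,"rx": 0,"ry": 0,"rz": 0,"grip": -1},
    {"tx": 0,"ty": -1,"tz": 0,"rx": 0,"ry": 0,"rz": 0,"grip": -1},
    {"tx": 0,"ty": -1,"tz": 0,"rx": 0,"ry": 0,"rz": 0,"grip": -1},
    {"tx": 0,"ty": -1,"tz": 0,"rx": 0,"ry": 0,"rz": 0,"grip": -1},
    {"tx": 0,"ty": -1,"tz": 0,"rx": 0,"ry": 0,"rz": 0,"grip": -1}
  ]
}}

```text
clock: 23.35
tcp_pos: [0.4581, -0.1492, 0.1859]
orientation: [-2.483, -1.925, -0.0]
contact_force: [0.1, -0.0, -0.5]
grip_width: 0.0853
```

>>> {"op": "drive_tool", "data": {
  "commands": [
    {"tx": 0,"ty": -1,"tz": 0,"rx": 0,"ry": 0,"rz": 0,"grip": -1},
    {"tx": 0,"ty": -1,"tz": 0,"rx": 0,"ry": 0,"rz": 0,"grip": -1},
    {"tx": 0,"ty": -1,"tz": 0,"rx": 0,"ry": 0,"rz": 0,"grip": -1},
    {"tx": 0,"ty": -1,"tz": 0,"rx": 0,"ry": 0,"rz": 0,"grip": -1},
    {"tx": 0,"ty": -1,"tz": 0,"rx": 0,"ry": 0,"rz": 0,"grip": -1},
    {"tx": 0,"ty": -1,"tz": 0,"rx": 0,"ry": 0,"rz": 0,"grip": -1},
    {"tx": -0.05,"ty": -0.3,"tz": 0,"rx": 0,"ry": 0,"rz": 0,"grip": -1},
    {"tx": 0,"ty": 0,"tz": 0,"rx": 0,"ry": 0,"rz": 0,"grip": -1},
    {"tx": 0,"ty": 0,"tz": 0,"rx": 0,"ry": 0,"rz": 0,"grip": -1}
  ]
}}

```text
clock: 24.48
tcp_pos: [0.4573, -0.2736, 0.1857]
orientation: [-2.481, -1.926, -0.0]
contact_force: [0.2, -0.1, 0.1]
grip_width: 0.0853
```

```bash
python3 st.py; python3 - <<'E'
from meas import *
f=grab("wrist");cv2.imwrite("pics/w5.png",f["frame"]);P=cloud(f).reshape(-1,3)
q=sel(P,(.456,-.276),.05,.118,.130);print(rect(q),np.median(q[:,2]))
f=grab("top");cv2.imwrite("pics/t5.png",f["frame"]);P=cloud(f).reshape(-1,3)
q=sel(P,(.459,.261),.05,.115,.130);print("can",rect(q),np.median(q[:,2]))
E
```

```text
24.48 [ 457.3 -273.6  185.7] jawyaw -14.37 tilt xy [-0.01  0.04] w 85.3 F [ 0.2 -0.1  0.1] q [-0.17  0.36  0.74  1.98 -0.31  0.91  0.48]
((453.9189758300781, -275.87591552734375), (59.44084548950195, 58.58637237548828), 80.28175354003906) 0.1244904155154246
can ((458.89202880859375, 260.1520080566406), (62.251502990722656, 36.24057388305664), 75.03678131103516) 0.12438061526535327
```

View pics/w5.png

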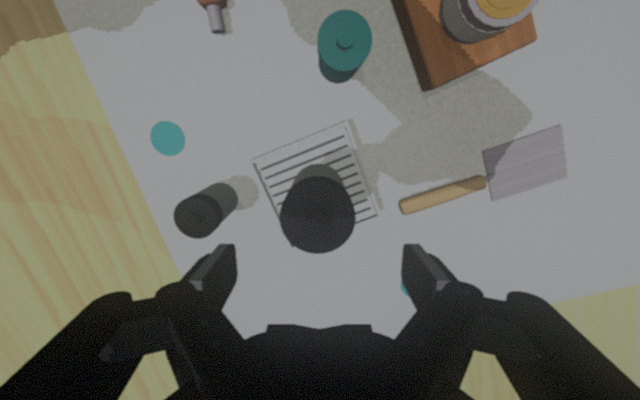

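View pics/t5.png

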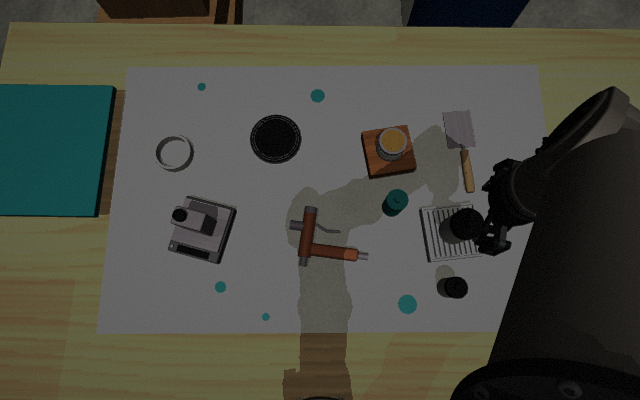

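The can is centred on the pan at (458.9, 260.2). The large cup is centred at (317,215) between the fingers. Now I descend.

>>> {"op": "drive_tool", "data": {
  "commands": [
    {"tx": -0.08,"ty": -0.12,"tz": -1,"rx": 0,"ry": 0,"rz": 0,"grip": -1},
    {"tx": 0,"ty": 0,"tz": -1,"rx": 0,"ry": 0,"rz": 0,"grip": -1},
    {"tx": 0,"ty": 0,"tz": -1,"rx": 0,"ry": 0,"rz": 0,"grip": -1},
    {"tx": 0,"ty": 0,"tz": -1,"rx": 0,"ry": 0,"rz": 0,"grip": -1},
    {"tx": 0,"ty": 0,"tz": -1,"rx": 0,"ry": 0,"rz": 0,"grip": -1},
    {"tx": 0,"ty": 0,"tz": -0.5,"rx": 0,"ry": 0,"rz": 0,"grip": -1},
    {"tx": 0,"ty": 0,"tz": 0,"rx": 0,"ry": 0,"rz": 0,"grip": 0},
    {"tx": 0,"ty": 0,"tz": 0,"rx": 0,"ry": 0,"rz": 0,"grip": 1},
    {"tx": 0,"ty": 0,"tz": 0,"rx": 0,"ry": 0,"rz": 0,"grip": 1},
    {"tx": 0,"ty": 0,"tz": 0,"rx": 0,"ry": 0,"rz": 0,"grip": 1}
  ]
}}

```text
clock: 25.82
tcp_pos: [0.4558, -0.2771, 0.0766]
orientation: [2.482, 1.924, 0.001]
contact_force: [-1.4, 0.5, 6.2]
grip_width: 0.0568
```

```bash
python3 st.py
```

```text
25.82 [ 455.8 -277.1   76.6] jawyaw -14.44 tilt xy [ 0.06 -0.01] w 56.8 F [-1.4  0.5  6.2] q [-0.05  0.53  0.61  2.05 -0.47  0.7   0.62]
```

>>> {"op": "drive_tool", "data": {
  "commands": [
    {"tx": 0,"ty": 0,"tz": 0.5,"rx": 0,"ry": 0,"rz": 0,"grip": 1},
    {"tx": 0,"ty": 0,"tz": 1,"rx": 0,"ry": 0,"rz": 0,"grip": 1},
    {"tx": 0,"ty": 0,"tz": 1,"rx": 0,"ry": 0,"rz": 0,"grip": 1},
    {"tx": 0,"ty": 0,"tz": 1,"rx": 0,"ry": 0,"rz": 0,"grip": 1},
    {"tx": 0,"ty": 0,"tz": 1,"rx": 0,"ry": 0,"rz": 0,"grip": 1},
    {"tx": 0,"ty": 0,"tz": 1,"rx": 0,"ry": 0,"rz": 0,"grip": 1},
    {"tx": 0.26,"ty": 0.5,"tz": 0.2,"rx": 0,"ry": 0,"rz": 0,"grip": 1},
    {"tx": 0.51,"ty": 0.97,"tz": 0,"rx": 0,"ry": 0,"rz": 0,"grip": 1},
    {"tx": 0.51,"ty": 0.97,"tz": 0,"rx": 0,"ry": 0,"rz": 0,"grip": 1},
    {"tx": 0.51,"ty": 0.97,"tz": 0,"rx": 0,"ry": 0,"rz": 0,"grip": 1}
  ]
}}

```text
clock: 27.08
tcp_pos: [0.4914, -0.2069, 0.1891]
orientation: [-2.481, -1.925, 0.001]
contact_force: [0.9, -0.2, -4.9]
grip_width: 0.0571
```

>>> {"op": "drive_tool", "data": {
  "commands": [
    {"tx": 0.51,"ty": 0.97,"tz": 0,"rx": 0,"ry": 0,"rz": 0,"grip": 1},
    {"tx": 0.51,"ty": 0.97,"tz": 0,"rx": 0,"ry": 0,"rz": 0,"grip": 1},
    {"tx": 0.51,"ty": 0.97,"tz": 0,"rx": 0,"ry": 0,"rz": 0,"grip": 1},
    {"tx": 0.51,"ty": 0.97,"tz": 0,"rx": 0,"ry": 0,"rz": 0,"grip": 1},
    {"tx": 0.51,"ty": 0.97,"tz": 0,"rx": 0,"ry": 0,"rz": 0,"grip": 1},
    {"tx": 0.51,"ty": 0.97,"tz": 0,"rx": 0,"ry": 0,"rz": 0,"grip": 1},
    {"tx": 0.51,"ty": 0.97,"tz": 0,"rx": 0,"ry": 0,"rz": 0,"grip": 1},
    {"tx": 0.51,"ty": 0.97,"tz": 0,"rx": 0,"ry": 0,"rz": 0,"grip": 1},
    {"tx": 0.51,"ty": 0.97,"tz": 0,"rx": 0,"ry": 0,"rz": 0,"grip": 1},
    {"tx": 0.51,"ty": 0.97,"tz": 0,"rx": 0,"ry": 0,"rz": 0,"grip": 1}
  ]
}}

```text
clock: 28.32
tcp_pos: [0.594, -0.0134, 0.1899]
orientation: [2.483, 1.925, -0.0]
contact_force: [-0.2, 0.2, -3.4]
grip_width: 0.0569
```

>>> {"op": "drive_tool", "data": {
  "commands": [
    {"tx": 0.51,"ty": 0.97,"tz": 0,"rx": 0,"ry": 0,"rz": 0,"grip": 1},
    {"tx": 0.51,"ty": 0.97,"tz": 0,"rx": 0,"ry": 0,"rz": 0,"grip": 1},
    {"tx": 0.51,"ty": 0.97,"tz": 0,"rx": 0,"ry": 0,"rz": 0,"grip": 1},
    {"tx": 0.51,"ty": 0.97,"tz": 0,"rx": 0,"ry": 0,"rz": 0,"grip": 1},
    {"tx": 0.51,"ty": 0.97,"tz": 0,"rx": 0,"ry": 0,"rz": 0,"grip": 1},
    {"tx": 0.51,"ty": 0.97,"tz": 0,"rx": 0,"ry": 0,"rz": 0,"grip": 1},
    {"tx": 0.26,"ty": 0.5,"tz": -0.2,"rx": 0,"ry": 0,"rz": 0,"grip": 1},
    {"tx": 0,"ty": 0,"tz": 0,"rx": 0,"ry": 0,"rz": 0,"grip": 1},
    {"tx": 0,"ty": 0,"tz": 0,"rx": 0,"ry": 0,"rz": 0,"grip": 1}
  ]
}}

```text
clock: 29.45
tcp_pos: [0.6594, 0.1103, 0.1858]
orientation: [2.484, 1.923, -0.001]
contact_force: [-0.4, 0.1, -3.5]
grip_width: 0.0571
```

```bash
python3 st.py;python3 - <<'E'
from meas import *
for n in ["top"]:
    P=cloud(grab(n)).reshape(-1,3)
    q=sel(P,(.66,.112),.08,.028,.036)
    if len(q)>100:
        h=cv2.convexHull((q[:,:2]*1000).astype(np.float32))[:,0];print("tt",cv2.minEnclosingCircle(h),circ(h,58))
P=cloud(cv2 and grab("side")).reshape(-1,3);q=sel(P,(.66,.112),.08,.028,.036);h=cv2.convexHull((q[:,:2]*1000).astype(np.float32))[:,0];print("tt",cv2.minEnclosingCircle(h),circ(h,58))
E
```

```text
29.45 [659.4 110.3 185.8] jawyaw -14.52 tilt xy [-0.03 -0.05] w 57.1 F [-0.4  0.1 -3.5] q [-0.69  0.58  0.64  1.65 -0.39  1.04 -0.19]
tt ((660.606689453125, 112.5116195678711), 57.95195770263672) (array([660.8067645, 112.5030349]), np.float64(0.04674976583872574))
tt ((660.2584228515625, 111.02373504638672), 60.601680755615234) (array([657.84970772, 111.94120447]), np.float64(0.06284519502173722))
```

>>> {"op": "drive_tool", "data": {
  "commands": [
    {"tx": 0.05,"ty": 0.1,"tz": -1,"rx": 0,"ry": 0,"rz": 0,"grip": 1},
    {"tx": 0,"ty": 0,"tz": -1,"rx": 0,"ry": 0,"rz": 0,"grip": 1},
    {"tx": 0,"ty": 0,"tz": -1,"rx": 0,"ry": 0,"rz": 0,"grip": 1},
    {"tx": 0,"ty": 0,"tz": -1,"rx": 0,"ry": 0,"rz": 0,"grip": 1},
    {"tx": 0,"ty": 0,"tz": -0.5,"rx": 0,"ry": 0,"rz": 0,"grip": 1},
    {"tx": 0,"ty": 0,"tz": -0.25,"rx": 0,"ry": 0,"rz": 0,"grip": 1},
    {"tx": 0,"ty": 0,"tz": -0.1,"rx": 0,"ry": 0,"rz": 0,"grip": 1},
    {"tx": 0,"ty": 0,"tz": 0,"rx": 0,"ry": 0,"rz": 0,"grip": 1}
  ]
}}

```text
clock: 30.55
tcp_pos: [0.6611, 0.1137, 0.0894]
orientation: [2.483, 1.925, 0.001]
contact_force: [-0.3, -0.9, -3.5]
grip_width: 0.0574
```

```bash
python3 st.py
```

```text
30.55 [661.1 113.7  89.4] jawyaw -14.43 tilt xy [0.05 0.01] w 57.4 F [-0.3 -0.9 -3.5] q [-0.65  0.69  0.57  1.71 -0.46  0.88 -0.14]
```

>>> {"op": "drive_tool", "data": {
  "commands": [
    {"tx": 0,"ty": -0.03,"tz": -0.08,"rx": 0,"ry": 0,"rz": 0,"grip": 1},
    {"tx": 0,"ty": 0,"tz": -0.04,"rx": 0,"ry": 0,"rz": 0,"grip": 1},
    {"tx": 0,"ty": 0,"tz": 0,"rx": 0,"ry": 0,"rz": 0,"grip": 1}
  ]
}}

```text
clock: 30.92
tcp_pos: [0.6609, 0.113, 0.0868]
orientation: [2.483, 1.925, 0.001]
contact_force: [-0.2, 0.8, -2.0]
grip_width: 0.0569
```

>>> {"op": "drive_tool", "data": {
  "commands": [
    {"tx": 0,"ty": 0,"tz": -0.05,"rx": 0,"ry": 0,"rz": 0,"grip": 1},
    {"tx": 0,"ty": 0,"tz": 0,"rx": 0,"ry": 0,"rz": 0,"grip": 1}
  ]
}}

```text
clock: 31.18
tcp_pos: [0.6609, 0.113, 0.0866]
orientation: [-2.483, -1.924, -0.001]
contact_force: [-3.2, -0.2, 6.9]
grip_width: 0.0572
```

>>> {"op": "drive_tool", "data": {
  "commands": [
    {"tx": 0,"ty": 0,"tz": 0,"rx": 0,"ry": 0,"rz": 0,"grip": -1},
    {"tx": 0,"ty": 0,"tz": 0,"rx": 0,"ry": 0,"rz": 0,"grip": -1},
    {"tx": 0,"ty": 0,"tz": 0,"rx": 0,"ry": 0,"rz": 0,"grip": -1},
    {"tx": 0,"ty": 0,"tz": 0.5,"rx": 0,"ry": 0,"rz": 0,"grip": -1},
    {"tx": 0,"ty": 0,"tz": 1,"rx": 0,"ry": 0,"rz": 0,"grip": -1},
    {"tx": 0,"ty": 0,"tz": 1,"rx": 0,"ry": 0,"rz": 0,"grip": -1},
    {"tx": 0,"ty": 0,"tz": 1,"rx": 0,"ry": 0,"rz": 0,"grip": -1},
    {"tx": 0,"ty": 0,"tz": 1,"rx": 0,"ry": 0,"rz": 0,"grip": -1},
    {"tx": 0,"ty": 0,"tz": 1,"rx": 0,"ry": 0,"rz": 0,"grip": -1},
    {"tx": -0.1,"ty": -0.98,"tz": 0,"rx": 0,"ry": 0,"rz": 0,"grip": -1}
  ]
}}

```text
clock: 32.42
tcp_pos: [0.6598, 0.0949, 0.1974]
orientation: [2.479, 1.929, 0.005]
contact_force: [0.8, -0.4, -1.2]
grip_width: 0.0854
```

>>> {"op": "drive_tool", "data": {
  "commands": [
    {"tx": -0.1,"ty": -0.98,"tz": 0,"rx": 0,"ry": 0,"rz": 0,"grip": -1},
    {"tx": -0.1,"ty": -0.98,"tz": 0,"rx": 0,"ry": 0,"rz": 0,"grip": -1},
    {"tx": -0.1,"ty": -0.98,"tz": 0,"rx": 0,"ry": 0,"rz": 0,"grip": -1},
    {"tx": -0.1,"ty": -0.98,"tz": 0,"rx": 0,"ry": 0,"rz": 0,"grip": -1},
    {"tx": -0.1,"ty": -0.98,"tz": 0,"rx": 0,"ry": 0,"rz": 0,"grip": -1},
    {"tx": -0.1,"ty": -0.98,"tz": 0,"rx": 0,"ry": 0,"rz": 0,"grip": -1},
    {"tx": -0.1,"ty": -0.98,"tz": 0,"rx": 0,"ry": 0,"rz": 0,"grip": -1},
    {"tx": -0.1,"ty": -0.98,"tz": 0,"rx": 0,"ry": 0,"rz": 0,"grip": -1},
    {"tx": -0.1,"ty": -0.98,"tz": 0,"rx": 0,"ry": 0,"rz": 0,"grip": -1},
    {"tx": -0.1,"ty": -0.98,"tz": 0,"rx": 0,"ry": 0,"rz": 0,"grip": -1}
  ]
}}

```text
clock: 33.67
tcp_pos: [0.6386, -0.1038, 0.1955]
orientation: [-2.483, -1.925, -0.0]
contact_force: [-0.2, -0.2, 0.7]
grip_width: 0.0855
```

>>> {"op": "drive_tool", "data": {
  "commands": [
    {"tx": -0.1,"ty": -0.98,"tz": -0.5,"rx": 0,"ry": 0,"rz": 0,"grip": -1},
    {"tx": -0.08,"ty": -1,"tz": -1,"rx": 0,"ry": 0,"rz": 0,"grip": -1},
    {"tx": 0,"ty": 0,"tz": -1,"rx": 0,"ry": 0,"rz": 0,"grip": -1},
    {"tx": 0,"ty": 0,"tz": 0,"rx": 0,"ry": 0,"rz": 0,"grip": -1},
    {"tx": 0,"ty": 0,"tz": 0,"rx": 0,"ry": 0,"rz": 0,"grip": -1}
  ]
}}

```text
clock: 34.3
tcp_pos: [0.6356, -0.141, 0.1455]
orientation: [-2.481, -1.927, -0.001]
contact_force: [0.6, 0.2, 0.3]
grip_width: 0.0852
```

```bash
python3 st.py; python3 - <<'E'
from meas import *
f=grab("side");cv2.imwrite("pics/s6.png",f["frame"]);P=cloud(f).reshape(-1,3)
q=sel(P,(.66,.112),.05,.125,.14);print("cup",rect(q),np.median(q[:,2]),circ(sel(P,(.66,.112),.05,.05,.12),.029))
q=sel(P,(.635,-.143),.045,.08,.1);print("tin",rect(q))
E
```

```text
34.3 [ 635.6 -141.   145.5] jawyaw -14.34 tilt xy [0.01 0.02] w 85.2 F [0.6 0.2 0.3] q [-0.31  0.6   0.63  1.72 -0.42  0.96  0.23]
cup ((661.0726928710938, 114.60987854003906), (63.0272331237793, 56.85582733154297), 57.59025573730469) 0.13622548126681056 (array([0.66140416, 0.11512624]), np.float64(0.0014271999092150696))
tin ((634.5885620117188, -142.70571899414062), (60.13428497314453, 57.289241790771484), 52.05605697631836)
```

View pics/s6.png

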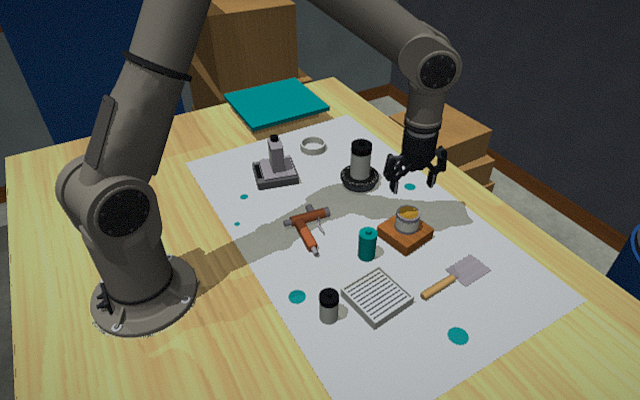

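The cup stands on the turntable at (361,165), about 2 mm off centre. The tin is on the block at (407,220), so I grip it now.

>>> {"op": "drive_tool", "data": {
  "commands": [
    {"tx": 0,"ty": -0.06,"tz": -1,"rx": 0,"ry": 0,"rz": 0,"grip": -1},
    {"tx": 0,"ty": 0,"tz": -1,"rx": 0,"ry": 0,"rz": 0,"grip": -1},
    {"tx": 0,"ty": 0,"tz": -1,"rx": 0,"ry": 0,"rz": 0,"grip": -1},
    {"tx": 0,"ty": 0,"tz": -1,"rx": 0,"ry": 0,"rz": 0,"grip": -1},
    {"tx": 0,"ty": 0,"tz": -0.85,"rx": 0,"ry": 0,"rz": 0,"grip": -1},
    {"tx": 0,"ty": 0,"tz": 0,"rx": 0,"ry": 0,"rz": 0,"grip": 0},
    {"tx": 0,"ty": 0,"tz": 0,"rx": 0,"ry": 0,"rz": 0,"grip": 1},
    {"tx": 0,"ty": 0,"tz": 0,"rx": 0,"ry": 0,"rz": 0,"grip": 1},
    {"tx": 0,"ty": 0,"tz": 0,"rx": 0,"ry": 0,"rz": 0,"grip": 1},
    {"tx": 0,"ty": 0,"tz": 0,"rx": 0,"ry": 0,"rz": 0,"grip": 1}
  ]
}}

```text
clock: 35.6
tcp_pos: [0.635, -0.1432, 0.0486]
orientation: [-2.483, -1.925, -0.0]
contact_force: [-0.4, -0.4, -2.8]
grip_width: 0.059
```

```bash
python3 st.py
```

```text
35.6 [ 635.  -143.2   48.6] jawyaw -14.42 tilt xy [-0.    0.01] w 59.0 F [-0.4 -0.4 -2.8] q [-0.26  0.72  0.55  1.77 -0.5   0.79  0.29]
```

>>> {"op": "drive_tool", "data": {
  "commands": [
    {"tx": 0,"ty": 0,"tz": 0.5,"rx": 0,"ry": 0,"rz": 0,"grip": 1},
    {"tx": 0,"ty": 0,"tz": 1,"rx": 0,"ry": 0,"rz": 0,"grip": 1},
    {"tx": 0,"ty": 0,"tz": 1,"rx": 0,"ry": 0,"rz": 0,"grip": 1},
    {"tx": 0,"ty": 0,"tz": 1,"rx": 0,"ry": 0,"rz": 0,"grip": 1},
    {"tx": 0,"ty": 0,"tz": 1,"rx": 0,"ry": 0,"rz": 0,"grip": 1},
    {"tx": 0,"ty": 0,"tz": 1,"rx": 0,"ry": 0,"rz": 0,"grip": 1},
    {"tx": -0.5,"ty": -0.37,"tz": 0.3,"rx": 0,"ry": 0,"rz": 0,"grip": 1},
    {"tx": -1,"ty": -0.74,"tz": 0,"rx": 0,"ry": 0,"rz": 0,"grip": 1},
    {"tx": -1,"ty": -0.74,"tz": 0,"rx": 0,"ry": 0,"rz": 0,"grip": 1},
    {"tx": -1,"ty": -0.74,"tz": 0,"rx": 0,"ry": 0,"rz": 0,"grip": 1}
  ]
}}

```text
clock: 36.85
tcp_pos: [0.5632, -0.1964, 0.1642]
orientation: [-2.483, -1.923, 0.001]
contact_force: [0.4, -0.9, -4.4]
grip_width: 0.0591
```

>>> {"op": "drive_tool", "data": {
  "commands": [
    {"tx": -1,"ty": -0.74,"tz": 0,"rx": 0,"ry": 0,"rz": 0,"grip": 1},
    {"tx": -1,"ty": -0.74,"tz": 0,"rx": 0,"ry": 0,"rz": 0,"grip": 1},
    {"tx": -1,"ty": -0.74,"tz": 0,"rx": 0,"ry": 0,"rz": 0,"grip": 1},
    {"tx": -1,"ty": -0.74,"tz": 0,"rx": 0,"ry": 0,"rz": 0,"grip": 1},
    {"tx": -1,"ty": -0.74,"tz": 0,"rx": 0,"ry": 0,"rz": 0,"grip": 1},
    {"tx": -0.5,"ty": -0.37,"tz": 0,"rx": 0,"ry": 0,"rz": 0,"grip": 1},
    {"tx": 0,"ty": 0,"tz": -0.3,"rx": 0,"ry": 0,"rz": 0,"grip": 1},
    {"tx": 0,"ty": 0,"tz": 0,"rx": 0,"ry": 0,"rz": 0,"grip": 1}
  ]
}}

```text
clock: 37.85
tcp_pos: [0.4557, -0.2756, 0.1579]
orientation: [-2.481, -1.926, 0.0]
contact_force: [-0.6, 0.4, -3.1]
grip_width: 0.0588
```

```bash
python3 st.py
```

```text
37.85 [ 455.7 -275.6  157.9] jawyaw -14.35 tilt xy [-0.03  0.04] w 58.8 F [-0.6  0.4 -3.1] q [-0.13  0.4   0.7   2.   -0.34  0.86  0.51]
```

Down to about 35 mm (−122.5 mm).

>>> {"op": "drive_tool", "data": {
  "commands": [
    {"tx": -0.05,"ty": 0,"tz": -1,"rx": 0,"ry": 0,"rz": 0,"grip": 1},
    {"tx": 0,"ty": 0,"tz": -1,"rx": 0,"ry": 0,"rz": 0,"grip": 1},
    {"tx": 0,"ty": 0,"tz": -1,"rx": 0,"ry": 0,"rz": 0,"grip": 1},
    {"tx": 0,"ty": 0,"tz": -1,"rx": 0,"ry": 0,"rz": 0,"grip": 1},
    {"tx": 0,"ty": 0,"tz": -1,"rx": 0,"ry": 0,"rz": 0,"grip": 1},
    {"tx": 0,"ty": 0,"tz": -0.6,"rx": 0,"ry": 0,"rz": 0,"grip": 1},
    {"tx": 0,"ty": 0,"tz": -0.3,"rx": 0,"ry": 0,"rz": 0,"grip": 1},
    {"tx": 0,"ty": 0,"tz": -0.15,"rx": 0,"ry": 0,"rz": 0,"grip": 1},
    {"tx": 0,"ty": 0,"tz": 0,"rx": 0,"ry": 0,"rz": 0,"grip": 1}
  ]
}}

```text
clock: 38.98
tcp_pos: [0.4544, -0.2766, 0.0378]
orientation: [2.483, 1.925, 0.001]
contact_force: [-0.6, 0.5, -4.0]
grip_width: 0.0589
```

```bash
python3 st.py
```

```text
38.98 [ 454.4 -276.6   37.8] jawyaw -14.43 tilt xy [ 0.03 -0.01] w 58.9 F [-0.6  0.5 -4. ] q [ 0.01  0.58  0.55  2.07 -0.51  0.62  0.65]
```

>>> {"op": "drive_tool", "data": {
  "commands": [
    {"tx": 0,"ty": 0.03,"tz": -0.1,"rx": 0,"ry": 0,"rz": 0,"grip": 1},
    {"tx": 0,"ty": 0,"tz": -0.06,"rx": 0,"ry": 0,"rz": 0,"grip": 1},
    {"tx": 0,"ty": 0,"tz": 0,"rx": 0,"ry": 0,"rz": 0,"grip": 1}
  ]
}}

```text
clock: 39.35
tcp_pos: [0.4542, -0.2759, 0.0344]
orientation: [2.483, 1.925, 0.0]
contact_force: [0.4, 0.0, -3.4]
grip_width: 0.0585
```

>>> {"op": "drive_tool", "data": {
  "commands": [
    {"tx": 0,"ty": 0,"tz": -0.05,"rx": 0,"ry": 0,"rz": 0,"grip": 1},
    {"tx": 0,"ty": 0,"tz": 0,"rx": 0,"ry": 0,"rz": 0,"grip": 1}
  ]
}}

```text
clock: 39.6
tcp_pos: [0.4543, -0.276, 0.0335]
orientation: [2.483, 1.925, 0.001]
contact_force: [-0.3, 2.2, 0.9]
grip_width: 0.059
```

>>> {"op": "drive_tool", "data": {
  "commands": [
    {"tx": 0,"ty": 0,"tz": 0,"rx": 0,"ry": 0,"rz": 0,"grip": -1},
    {"tx": 0,"ty": 0,"tz": 0,"rx": 0,"ry": 0,"rz": 0,"grip": -1},
    {"tx": 0,"ty": 0,"tz": 0,"rx": 0,"ry": 0,"rz": 0,"grip": -1},
    {"tx": 0,"ty": 0,"tz": 0.5,"rx": 0,"ry": 0,"rz": 0,"grip": -1},
    {"tx": 0,"ty": 0,"tz": 1,"rx": 0,"ry": 0,"rz": 0,"grip": -1},
    {"tx": 0,"ty": 0,"tz": 1,"rx": 0,"ry": 0,"rz": 0,"grip": -1},
    {"tx": 0,"ty": 0,"tz": 1,"rx": 0,"ry": 0,"rz": 0,"grip": -1},
    {"tx": 0,"ty": 0,"tz": 1,"rx": 0,"ry": 0,"rz": 0,"grip": -1},
    {"tx": 0,"ty": 0,"tz": 1,"rx": 0,"ry": 0,"rz": 0,"grip": -1},
    {"tx": 0,"ty": 0,"tz": 1,"rx": 0,"ry": 0,"rz": 0,"grip": -1}
  ]
}}

```text
clock: 40.85
tcp_pos: [0.454, -0.276, 0.1646]
orientation: [2.483, 1.924, 0.001]
contact_force: [-0.0, -0.1, 0.3]
grip_width: 0.0852
```

>>> {"op": "drive_tool", "data": {
  "commands": [
    {"tx": 0,"ty": 0,"tz": 1,"rx": 0,"ry": 0,"rz": 0,"grip": -1},
    {"tx": 0,"ty": 0,"tz": 1,"rx": 0,"ry": 0,"rz": 0,"grip": -1},
    {"tx": 0.3,"ty": 0,"tz": 0.5,"rx": 0,"ry": 0,"rz": 0,"grip": -1},
    {"tx": 0,"ty": 0,"tz": 0,"rx": 0,"ry": 0,"rz": 0,"grip": -1},
    {"tx": 0,"ty": 0,"tz": 0,"rx": 0,"ry": 0,"rz": 0,"grip": -1}
  ]
}}

```text
clock: 41.48
tcp_pos: [0.4598, -0.2756, 0.2126]
orientation: [-2.482, -1.924, 0.001]
contact_force: [0.3, -0.2, -0.9]
grip_width: 0.0852
```

```bash
python3 st.py; python3 - <<'E'
from meas import *
for n in ["side","top","wrist"]:
    f=grab(n);cv2.imwrite(f"pics/{n}9.png",f["frame"]);P=cloud(f).reshape(-1,3)
    for nm,c,z0,z1 in [("cup",(.66,.112),.125,.14),("tin",(.4545,-.276),.062,.08),("can",(.459,.26),.115,.13),("rim",(.4545,-.276),.02,.032)]:
        q=sel(P,c,.09 if nm=="rim" else .05,z0,z1)
        if len(q)>20: print(n,nm,len(q),np.round(rect(q)[0],1),np.round(rect(q)[1],1),np.median(q[:,2]).round(4))
E
```

```text
41.48 [ 459.8 -275.6  212.6] jawyaw -14.42 tilt xy [-0.07  0.02] w 85.2 F [ 0.3 -0.2 -0.9] q [-0.18  0.33  0.75  1.94 -0.27  0.97  0.45]
side cup 227 [659.9 113.7] [62.9 59. ] 0.136
side tin 519 [ 453.9 -275.8] [62.  56.8] 0.0719
side can 152 [457.2 257.4] [61.5 36.2] 0.1241
side rim 1394 [ 454.  -275.3] [119.6 119.3] 0.0227
top cup 624 [661.2 113.3] [59.6 57.8] 0.1369
top tin 699 [ 455.  -274.9] [59.5 58. ] 0.072
top can 482 [458.8 259.7] [62.1 36.3] 0.1246
top rim 1808 [ 455.1 -276.3] [116.4 117.2] 0.0223
wrist tin 2412 [ 452.7 -274.6] [58.9 58.6] 0.0701
wrist rim 2399 [ 452. -276.] [116.4 116. ] 0.0242
```

View pics/side9.png

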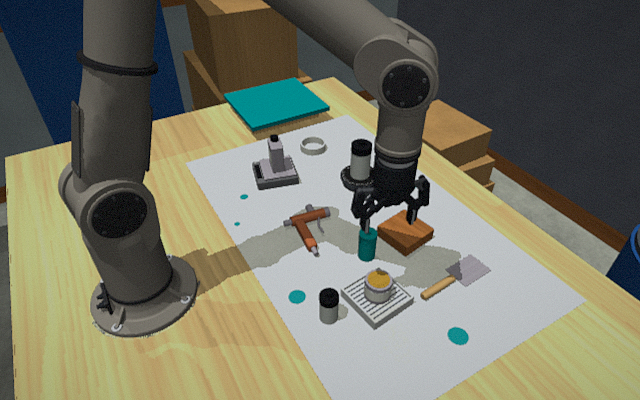

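View pics/top9.png

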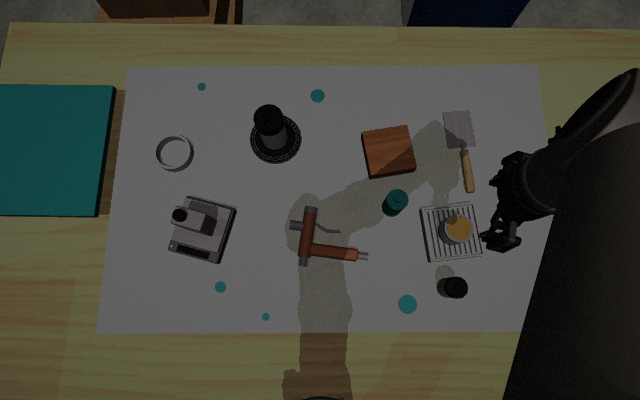

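The cup is on the turntable (270,128), the can on the pan (195,218) and the tin in the tray (457,229). All three stand upright within about 2 mm of centre. The block is empty and the bystanders haven't moved, so I hand in.

```bash
python3 -c "
from h import *
print(workorder.hand_in())"
```

```text
the job is handed in; nothing more can be done
None
```

All three containers are on their next places and the job is handed in, at about 42 s on the robot's clock. I parked the lacquer tin on the wooden block, moved the hardener can to the scale's pan, moved the large white spray cup to the turntable, and then moved the tin into the drip tray.

- **Placing:** the last side and top pictures show all three upright and, in the top view, within about 2 mm of the middle of their places. The gripper was open and clear of everything.
- **Left alone:** in those pictures the wooden block is empty, and the spray gun, tape roll, spatula, turquoise cup and small look-alike cup lie where they started.
- **Disagreements:** the cameras differed by 1 to 3 mm, with the side view putting the can about 3 mm from where the top view has it. The first move call was refused because its rows left out unused values; nothing moved, and I resent it.

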